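# Empty the used bay of a twin-bay tube tray and rack the tray

## Task

Pick up the twin-bay tray and tip it over its ramped end so that the three orange-capped used tubes roll into the red waste bin while the two blue-capped fresh tubes stay in their bay; do not touch any tube with the fingers. Then set the emptied tray down flat on the bench and let go of it, take it again by its front pull, and slide it, pouring end first, onto the green rail pair of the rack until it is fully home against the stops; let go, and leave everything else where it stands.

Things in the scene. Friction and masses are not known exactly. Their poses are not given: they have to be found in the camera images.
- tray: white twin-bay tray, 160 long (its x) x 118 wide (its y), about 0.3 kg loaded; origin at the centre of its underside, z up. Floor 4 thick, side walls 35 high. A cross wall 40 high at x = -15 splits it: front bay (x -76 to -17, end wall 35 high) with two blue-capped tubes, rear bay (x -13 to +80) with three orange-capped ones. Starts on the bench, +x more or less away from the robot
- tray_handle (a point): grip point of the top handle, an upright fin above the cross wall: 44 long (tray x), 10 thick (tray y), rising from 40 to 81 mm above the tray's underside; the point is at x -15, y 0, z 64 mm in the tray frame
- tray_pull (a point): grip point of the front pull, an upright fin sticking out 50 mm from the front end wall (x -80 to -130): 10 thick (tray y), from 12 to 56 mm above the tray's underside; the point is at x -108, y 0, z 36 mm in the tray frame
- tray_lip (a point): pouring lip: the tray's +x end has no wall but a ramp rising at 33 degrees from the floor at x = 52 to 22 mm above the underside at x = 80; the point is the middle of its upper edge: x 80, y 0, z 22 mm in the tray frame
- bin: red open waste bin, fixed, 170 x 170 x 80 high, walls 4; origin at the centre of its underside. It may stand to the left or to the right, the rack on the other side
- rack: aluminium rail rack, fixed, 262 high, open to its -x side (front, facing the robot); origin on the bench at its centre. Four 12 mm posts at x +-50, y +-82, cross bars between them at the top (252 to 262 high), a grey rail pair at the bottom (bearing height 30), flat grey strips at 246 to 252 high at the top, and between them the green pair
- rails_home (a point): on the green rail pair (its height differs each time; clamped stiffly to the posts): where the tray's origin lies when fully home; axes as the rack's, height = bearing height of the rails. Stops at x = +80 from here meet the tray's pouring end. Home, the tray sticks out 40 mm in front of the rails, its pull wholly outside. At least 96 mm of free height over the rails
- rails_mouth (a point): middle of the front end of the green rail pair at bearing height, 40 mm in front of rails_home. From here the rails run 120 mm along +x: ledges 22 wide under the tray's long edges, with side guides 22 high that leave 126 mm for the tray's 118 mm width, flared outwards over the 22 mm in front of the rails
- used0: used tube with an orange cap, 20 mm diameter, 85 long (its y), 20 g; origin at its centre; starts lying across the tray's rear bay, free to roll
- used1: used tube with an orange cap, 20 mm diameter, 85 long (its y), 20 g; origin at its centre; starts lying across the tray's rear bay, free to roll
- used2: used tube with an orange cap, 20 mm diameter, 85 long (its y), 20 g; origin at its centre; starts lying across the tray's rear bay, free to roll
- fresh0: fresh tube with a blue cap, 20 mm diameter, 85 long (its y), 20 g; origin at its centre; lies across the tray's front bay, free to roll
- fresh1: fresh tube with a blue cap, 20 mm diameter, 85 long (its y), 20 g; origin at its centre; lies across the tray's front bay, free to roll
- tip_box: bystander: ivory box with yellow pipette tips, 85 x 125 x 60 high; origin under its centre
- reagent: bystander: amber bottle, 60 diameter, 125 high; origin under its centre
- tube_stand: bystander: blue stand with green-capped tubes, 70 x 160 x 90 high; origin under its centre

How it is judged:
On the way, in this order (a step that is already met when the one before it is completed fails the run):
1. the tray is tipped, pouring lip down, over the bin (angle between tray's own z axis and vertical above 0.45 rad and horizontal distance between tray_lip and bin below 0.13 m).
2. the three used tubes lie in the bin, the fresh ones still in their bay (x of used0 in the frame of bin between -0.085 and 0.085 m and y of used0 in the frame of bin between -0.085 and 0.085 m and x of used1 in the frame of bin between -0.085 and 0.085 m and y of used1 in the frame of bin between -0.085 and 0.085 m and x of used2 in the frame of bin between -0.085 and 0.085 m and y of used2 in the frame of bin between -0.085 and 0.085 m and z of used0 in the frame of bin between 0 and 0.08 m and z of used1 in the frame of bin between 0 and 0.08 m and z of used2 in the frame of bin between 0 and 0.08 m and x of fresh0 in the frame of tray between -0.082 and -0.015 m and y of fresh0 in the frame of tray between -0.06 and 0.06 m and z of fresh0 in the frame of tray between 0 and 0.045 m and x of fresh1 in the frame of tray between -0.082 and -0.015 m and y of fresh1 in the frame of tray between -0.06 and 0.06 m and z of fresh1 in the frame of tray between 0 and 0.045 m), for 0.2 s.
3. the tray stands flat on the bench, let go (height (world z) of tray below 0.006 m and angle between tray's own z axis and vertical below 0.06 rad and linear speed of tray below 0.02 m/s and not (contact force between the fingers and tray above 0.1 N)), for 0.2 s.
4. the tray's pouring end has entered the green rails (x of tray_lip in the frame of rails_mouth between 0.02 and 0.09 m and z of tray in the frame of rails_home between -0.006 and 0.03 m and y of tray in the frame of rails_home between -0.012 and 0.012 m).
At the end, for the whole second after the job is handed in: the tray lies level at rest on the green rail pair, fully home (within 7 mm along, 8 mm across and 5 mm in height of rails_home, 0.07 rad in heading), let go; the two fresh tubes are in its front bay and the three used tubes are in the waste bin (all of step 2 and x of tray in the frame of rails_home between -0.007 and 0.007 m and y of tray in the frame of rails_home between -0.008 and 0.008 m and z of tray in the frame of rails_home between -0.005 and 0.005 m and angle between the x axis of tray and the x axis of rails_home, either way round below 0.07 rad and angle between tray's own z axis and vertical below 0.05 rad and not (contact force between the fingers and tray above 0.1 N) and linear speed of tray below 0.02 m/s); the robot touches nothing.
It fails at once if a fresh (blue-capped) tube leaves its bay of the tray (not (x of fresh0 in the frame of tray between -0.082 and -0.015 m and y of fresh0 in the frame of tray between -0.06 and 0.06 m and z of fresh0 in the frame of tray between 0 and 0.045 m and x of fresh1 in the frame of tray between -0.082 and -0.015 m and y of fresh1 in the frame of tray between -0.06 and 0.06 m and z of fresh1 in the frame of tray between 0 and 0.045 m)).
It fails at once if the fingers touch a tube (contact force between the fingers and used0 above 0.3 N or contact force between the fingers and used1 above 0.3 N or contact force between the fingers and used2 above 0.3 N or contact force between the fingers and fresh0 above 0.3 N or contact force between the fingers and fresh1 above 0.3 N).
It fails at once if a bystander (tip box, bottle or tube stand) is shifted by more than 30 mm or tipped over (distance of any of tip_box, reagent, tube_stand from where it was at the start of the episode above 0.03 m or angle between any of tip_box, reagent, tube_stand's own z axis and vertical above 0.3 rad).
It also fails if it takes over 72 s, if anything falls off the work surface, if the arm or the gripper's body presses on something with over 40 N, if the wrist force passes 120 N, or if a joint passes its speed limit or range.

## Robot

A 6-joint arm with a two-finger parallel gripper is mounted at the origin on the work surface. World frame = base frame: x ahead of the robot, y to its left, z up, the work surface at z = 0. Lengths are in m, angles in rad, forces in N, time in s.
With the tool pointing down it reaches from about 0.4 to 0.825 m from the base axis. Payload 7 kg.
Tool frame: the origin (TCP) lies midway between the tips of the shut fingers; the grasp point (between the pads) lies 19 mm behind it; z points along the fingers, y is the line along which they close (so a half turn about z gives the same grasp; the last joint's range is limited). The gripper opens to 85 mm and grips with 20 to 120 N. Pads are 22 mm wide; open, the fingers measure 114 mm over their backs; the gripper's body (76 mm by 85 mm) begins 54 mm behind the grasp point. The pads swing forward as they close: fully open they stand 13 mm farther back than shut.
Start: joints at [-0.956, 0.359, 0.012, 0, -1.224, -0.288], TCP at [0.217, -0.639, 0.231] pointing down, gripper open.
Joint ranges: [-3.07, 3.07], [-1.43, 2.12], [-1.02, 1.25], [-3.03, 1.67], [-3.05, -0], [-3.03, 3.03]. Speed limits (rad/s): [2.39, 2.39, 3.01, 3.14, 3.14, 3.14].

## Interface

Orientations are given as a 3x3 rotation matrix whose columns are the frame's x, y, z axes.
In Python, from workcell import status, viewer, close_job gives the robot as it stands.
- The arm moves only by the tool play_rows, never from a script. Its argument "rows" is a list of rows, each an object with "linear": the shift along the world's x, y, z in cm, a list of three; "rot": the turn, a rotation vector about the world's x, y, z in degrees, a list of three. In form: [{"linear": [tx, ty, tz], "rot": [ax, ay, az]}, ...]. A call has 1 to 10 rows; each row is the pose to reach, as a shift and turn from the pose commanded when the call began; what a row does not reach only later rows make up. A row lasts 1/12 s, in which the tool goes at most 41.7 mm and 7.16 degrees, less where a joint would pass 70% of its speed; a pose out of reach is approached as far as the arm can. A call with a gripper value outside its range is refused whole. "grip" is the opening, from 0 (shut) to 1 (fully open), set as the call begins (left out, the last holds). The fingers move at their own pace and stop on an object; the grip force is fixed at half the most. Time passes only in rows, so rows that repeat a pose let the fingers close. It gives the time, the measured TCP pose, the force and the opening at its end, in the units of the state.
- status.get_obs(): the state, without advancing time (a new reading comes with each control period).
- viewer.grab_frame(name): name is "side" or "top"; returns a dict with "image" (400x640x3 uint8, red, green, blue), "z_map" (400x640 float32, m along the optical axis (not along the pixel's ray), 0 where there is no reading), "intrinsics" (3x3 intrinsics, pixels), "k1" (the pictures are not rectified: a ray, as slopes to the right and down, at radius r is drawn at 1 + k1 r^2 times it, then the intrinsics apply), "eye" and "rotation" of the camera in the world. Camera axes: x right, y up, looking along -z (the intrinsics and any distortion apply to the point x, -y, -z); pixel columns grow to the right and rows downward; lengths in m; the calibration is good to about 2 mm. A picture is of the moment at which its call begins.
- close_job(): hands the job in, once; it reports no verdict.
Trained networks look in the newest picture that a camera, given by its name, has taken for a name from the list of things; names that differ only in an ending like _2 or _b are one class to them, and where a whole thing is asked for, a point or a joint stands for the part that bears it (a point fixed in the world has none). Each returns a list of dicts, best first, with "score" (0 to 1); they miss things now and then, are a little off and sometimes report something else, mostly with a low value. They report only what shows in the picture. A call takes as long as a camera call.
- viewer.search_frame(camera, thing): "uv" ([column, row] in pixels, amid what is visible of it).
- viewer.trace(camera, thing): "pixels" (400x640 bool, what is visible of it) and "uv" ([column, row] in pixels, amid what is visible of it).
- viewer.place_of(camera, thing): "uv" ([column, row] in pixels: a listed point, or the origin of a listed thing).
The state is a dict: "time": time; "joint_pos": joint angles; "qvel": joint speeds; "joint_torque": joint torques, N m; "position": TCP position; "orientation": TCP orientation; "ft_force": force on the tool from outside, world axes, zero at the start; "torque": the same for the moment, N m; "finger_gap": finger opening in m.
Only numpy, scipy, OpenCV 4.12 (cv2) and the standard library are available. Lean on these libraries where they do the work, as an engineer would, in place of code of your own. Each camera call takes 0.05 s, during which the arm holds its last target. There are 200 camera calls.

## Working session

There is one attempt and no reset: what is moved stays moved. The work goes in short steps, Python scripts to look and compute and a tool call to move; the robot and the scene stay as the last step left them, time stands still between calls to the robot, and variables do not carry over. Pictures are saved under pics/ and viewed, on a budget of 10 in all, crops included, one or two more only if the job needs it, and the job is handed in when it is done.

Besides the shell and the picture viewer there is one more tool, called after "Request:" as name(argument=value, ...) on one line, values as JSON. play_rows: Moves the arm, as the interface text tells. Its arguments: {"type":"object","properties":{"rows":{"type":"array","items":{"type":"object","properties":{"linear":{"type":"array","items":{"type":"number"}},"rot":{"type":"array","items":{"type":"number"}}}}},"grip":{"type":"number"}},"required":["rows"]}

```bash
ls; mkdir -p pics; cat > h.py <<'E'
import numpy as np, cv2
from workcell import status, viewer
def ray(f,uv):
    K=np.array(f['intrinsics']);d=np.array([(uv[0]-K[0,2])/K[0,0],(uv[1]-K[1,2])/K[1,1]]);s=d.copy()
    for _ in range(20): s=d/(1+f['k1']*(s@s))
    return np.array(f['rotation'])@np.array([s[0],-s[1],-1.])
def cloud(f):
    K=np.array(f['intrinsics']);v,u=np.mgrid[:400,:640]
    d=np.stack([(u-K[0,2])/K[0,0],(v-K[1,2])/K[1,1]],-1);s=d.copy()
    for _ in range(20): s=d/(1+f['k1']*(s**2).sum(-1,keepdims=True))
    z=f['z_map'];P=np.stack([s[...,0]*z,-s[...,1]*z,-z],-1)
    W=P@np.array(f['rotation']).T+np.array(f['eye']);W[z==0]=np.nan
    return W
def proj(f,p):
    c=np.array(f['rotation']).T@(np.array(p)-f['eye']);s=np.array([c[0]/-c[2],-c[1]/-c[2]])
    s=s*(1+f['k1']*(s@s));K=np.array(f['intrinsics']);return np.array([s[0]*K[0,0]+K[0,2],s[1]*K[1,1]+K[1,2]])
def tri(fa,ua,fb,ub):
    a,b=ray(fa,ua),ray(fb,ub);A=np.stack([a,-b],1)
    t=np.linalg.lstsq(A,np.array(fb['eye'])-fa['eye'],rcond=None)[0]
    p,q=fa['eye']+t[0]*a,fb['eye']+t[1]*b
    return (p+q)/2,np.linalg.norm(p-q)
def save(f,n): cv2.imwrite('pics/'+n,f['image'][...,::-1])
E
python3 - <<'E'
from h import *
np.set_printoptions(precision=4,suppress=True)
F={}
for c in('top','side'):
    F[c]=viewer.grab_frame(c);save(F[c],c+'0.png');f=F[c];print(c,f['eye'],f['rotation'],f['intrinsics'],f['k1'])
for n in 'tray tray_handle tray_pull tray_lip bin rack rails_home rails_mouth tip_box reagent tube_stand'.split():
    r={c:viewer.place_of(c,n)[:2] for c in F}
    for c in F:
        W=cloud(F[c])
        for q in r[c]:
            u,v=map(int,q['uv']); print(n,c,np.round(q['uv'],1),round(q['score'],2),W[min(v,399),min(u,639)])
    if r['top'] and r['side']: print('   TRI',n,*tri(F['top'],r['top'][0]['uv'],F['side'],r['side'][0]['uv']))
E
```

```text
pics
top [0.4193 0.0114 1.229 ] [[-0.0221  0.9914 -0.1288]
 [-0.9997 -0.0209  0.0105]
 [ 0.0077  0.129   0.9916]] [[412.7389   0.     323.4797]
 [  0.     412.7389 203.1517]
 [  0.       0.       1.    ]] -0.05520715459467247
side [ 0.4197 -0.8637  1.0551] [[ 0.9885  0.1213 -0.0903]
 [-0.1504  0.7284 -0.6684]
 [-0.0153  0.6743  0.7383]] [[430.8521   0.     324.8262]
 [  0.     430.8521 195.3634]
 [  0.       0.       1.    ]] -0.11652894663343218
tray top [319.5 231.7] 0.64 [0.4908 0.0134 0.0776]
tray side [313.1 218.5] 0.64 [ 0.4955 -0.0169  0.0225]
   TRI tray [ 0.4964  0.0121 -0.0155] 0.0038296352730357824
tray_handle top [320.8 239. ] 0.8 [0.4683 0.0111 0.0828]
tray_handle side [305.5 202.1] 0.8 [0.4762 0.0111 0.0697]
   TRI tray_handle [0.4731 0.0088 0.0715] 0.00884261877276144
tray_pull top [308.4 267.8] 0.93 [0.3915 0.0466 0.0523]
tray_lip top [329.1 209.4] 0.87 [ 0.5588 -0.0173  0.0183]
tray_lip top [314.6 249.3] 0.25 [0.4426 0.0295 0.0013]
tray_lip side [334.3 211.6] 0.82 [0.5652 0.0057 0.0164]
tray_lip side [385.3 204.8] 0.43 [ 0.7224 -0.0172  0.0463]
   TRI tray_lip [ 0.55
[... 539 characters left out ...]
]
rails_mouth side [279.9 347. ] 0.72 [ 0.3579 -0.4272  0.0484]
tip_box top [458.6 273.2] 0.68 [ 0.364  -0.3787  0.0525]
tip_box side [284.1 345.6] 0.97 [ 0.3705 -0.4246  0.05  ]
   TRI tip_box [ 0.3641 -0.4006 -0.0085] 0.007235235810388616
reagent top [317.2 151.2] 0.91 [0.7171 0.0144 0.0877]
reagent top [316.2 238.1] 0.6 [0.4736 0.0226 0.0322]
reagent side [384.6 206.7] 0.76 [ 0.7215 -0.013   0.0321]
   TRI reagent [ 0.7368  0.0142 -0.0037] 0.006850682114009076
tube_stand top [321.2 231.6] 0.59 [0.4902 0.0079 0.0859]
tube_stand top [188.2 256.1] 0.56 [0.429  0.3905 0.0414]
tube_stand side [279.1 139.8] 0.83 [0.4208 0.3508 0.046 ]
   TRI tube_stand [0.447  0.0069 0.3316] 0.05322498029524042
```

```bash
python3 - <<'E'
import cv2
for n,(a,b,c,d) in {'side0':(60,300,200,480),'top0':(110,300,170,430)}.items():
    im=cv2.imread(f'pics/{n}.png')[a:b,c:d]; im=cv2.resize(im,None,fx=2.8,fy=2.5 if 0 else 2.8,interpolation=cv2.INTER_CUBIC)
    if im.shape[0]>600: im=cv2.resize(im,None,fx=.89,fy=.89)
    print(im.shape); cv2.imwrite(f'pics/{n}c.png',im)
E
```

```text
(598, 698, 3)
(532, 728, 3)
```

View pics/side0c.png

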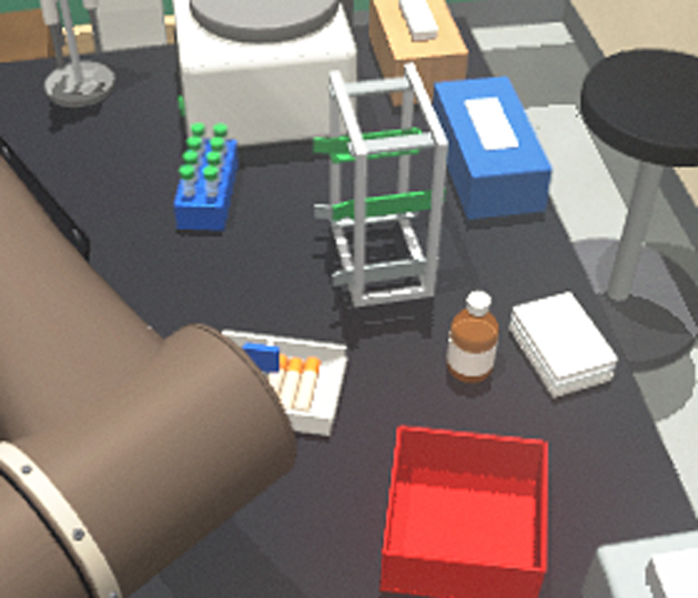

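View pics/top0c.png

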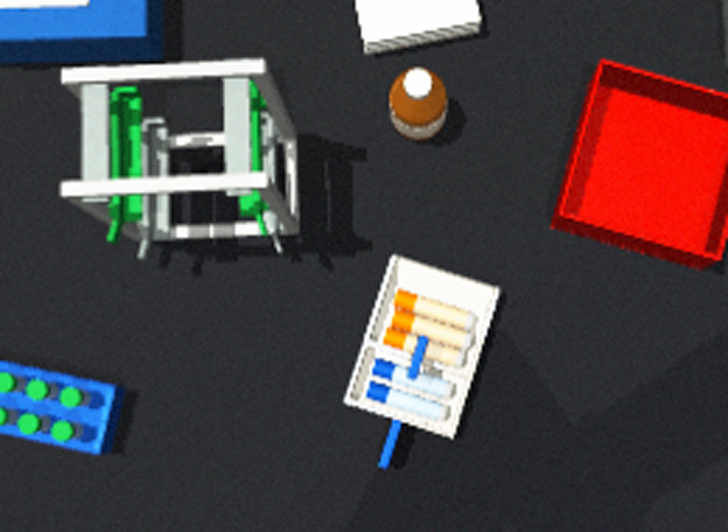

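The top view crop shows the tray at about (420,345), yawed some −20°. The bin is upper right, the rack upper left with its green rails at about (125,160) and (260,190), and the bottle lies between them. The side view shows the green pair at mid height. I'll fit the poses from the depth maps next.

```bash
cat > fit.py <<'E'
from h import *
np.set_printoptions(precision=4,suppress=True)
def rect(P): 
    c,s,a=cv2.minAreaRect((P[:,:2]*1000).astype(np.float32)); return np.round(c,1),np.round(s,1),round(a,2)
def near(W,x,y,r): return np.hypot(W[...,0]-x,W[...,1]-y)<r
def masks(f):
    h=cv2.cvtColor(f['image'],cv2.COLOR_RGB2HSV).astype(int);H,S,V=h[...,0],h[...,1],h[...,2]
    return dict(green=(abs(H-62)<15)&(S>120)&(V>50),blue=(abs(H-110)<14)&(S>140)&(V>50),red=((H<6)|(H>174))&(S>150),white=(S<60)&(V>110),orange=(abs(H-13)<7)&(S>140))
E
python3 - <<'E'
from fit import *
for c in('top','side'):
    f=viewer.grab_frame(c);W=cloud(f);M=masks(f);z=W[...,2]
    print(c)
    m=near(W,.49,.01,.17);
    P=W[m&(z>.031)&(z<.042)&M['white']];print(' traywall',len(P),rect(P),P[:,2].mean())
    for n,lo,hi in(('handle',.07,.1),('pull',.045,.066)):
        P=W[m&M['blue']&(z>lo)&(z<hi)&((near(W,.476,.012,.05)) if n=='handle' else near(W,.39,.045,.05))]
        if len(P)>4: print(' ',n,len(P),rect(P),np.median(P,0))
    P=W[near(W,.67,-.23,.16)&M['red']&(z>.072)];print(' binrim',rect(P),P[:,2].mean())
    m=near(W,.66,.22,.17)
    P=W[m&(z>.254)&(z<.275)];print(' racktop',rect(P),np.median(P[:,2]))
    P=W[m&M['green']];print(' green z hist',np.histogram(P[:,2],bins=np.arange(.03,.25,.01)))
    print(rect(P))
    for s,P2 in(('L',P[P[:,1]>.22]),('R',P[P[:,1]<.22])): print(s,len(P2),P2.min(0),P2.max(0),np.percentile(P2[:,2],[5,25,50,75,95]),rect(P2))
E
```

```text
top
 traywall 244 (array([486.7,   9.7]), array([118.3, 159.6]), 70.94) 0.03557830505857999
  handle 51 (array([474. ,  14.7]), array([ 9. , 41.4]), 70.89) [0.4741 0.0139 0.0801]
  pull 63 (array([387.7,  43.7]), array([ 9.7, 49.5]), 70.24) [0.3861 0.0439 0.0553]
 binrim (array([ 669.5, -237.3]), array([171.6, 171.4]), 72.99) 0.07821184513864249
 racktop (array([665.1, 228.1]), array([118.1, 175.6]), 1.58) 0.26113007394261345
 green z hist (array([  0,   5,   2,   0,   0,   0,   0,   0,   1,   1,   2, 244, 112,
       182, 104,   0,   2,   1,   0,   1,   1]), array([0.03, 0.04, 0.05, 0.06, 0.07, 0.08, 0.09, 0.1 , 0.11, 0.12, 0.13,
       0.14, 0.15, 0.16, 0.17, 0.18, 0.19, 0.2 , 0.21, 0.22, 0.23, 0.24]))
(array([680.8, 248.2]), array([196.9, 195.1]), 0.15)
L 501 [ 0.5822  0.2511 -0.0046] [0.779  0.346  0.2556] [0.0491 0.1471 0.1504 0.1672 0.1724] (array([679.6, 313. ]), array([196.7,  90.8]), 12.47)
R 197 [ 0.5849  0.1504 -0.0059] [0.7324 0.205  0.2322] [0.1461 0.1535 0.1668 0.1702 0.1731] (array([658.1, 178.5]), array([147.8,  53.4]), 1.68)
side
 traywall 101 (array([488.2,  10.5]),
[... 223 characters left out ...]
racktop (array([667.6, 227.5]), array([114.2, 182.2]), 2.04) 0.2614003068539455
 green z hist (array([  0,   0,   0,   0,   0,   0,   0,   0,   0,   0,   0,  71,  87,
       121,  41,   0,   0,   0,   0,   0,   0]), array([0.03, 0.04, 0.05, 0.06, 0.07, 0.08, 0.09, 0.1 , 0.11, 0.12, 0.13,
       0.14, 0.15, 0.16, 0.17, 0.18, 0.19, 0.2 , 0.21, 0.22, 0.23, 0.24]))
(array([659.7, 224.7]), array([143.8, 153.2]), 0.75)
L 120 [0.5868 0.272  0.143 ] [0.7306 0.3022 0.1731] [0.1454 0.1487 0.1653 0.1684 0.1717] (array([658.9, 286.8]), array([143.7,  27.9]), 1.23)
R 200 [0.5888 0.1471 0.1438] [0.7147 0.1679 0.1728] [0.1473 0.1521 0.1594 0.1673 0.1713] (array([651.5, 160.1]), array([126.9,  16.4]), 4.34)
```

```bash
python3 - <<'E'
from fit import *
o=status.get_obs();print(o)
for c in('top','side'):
    f=viewer.grab_frame(c);W=cloud(f);M=masks(f)
    P=W[near(W,.66,.22,.17)&M['green']&(W[...,2]>.13)&(W[...,2]<.18)]
    print(np.histogram(P[:,2],bins=np.arange(.14,.176,.002)))
    a=np.deg2rad(1.7);R=np.array([[np.cos(a),np.sin(a)],[-np.sin(a),np.cos(a)]])
    for nm,lo,hi in(('ledge',.14,.155),('guide',.163,.178)):
        Q=P[(P[:,2]>lo)&(P[:,2]<hi)];q=(Q[:,:2]-[.666,.228])@R.T
        for s in(1,-1):
            k=q[q[:,1]*s>0];print(nm,s,len(k),np.percentile(k,[0,3,50,97,100],axis=0).T)
E
```

```text
{'time': 1.3, 'joint_pos': array([-0.9559,  0.3586,  0.0119, -0.    , -1.2241, -0.2881]), 'qvel': array([ 0.0007, -0.0003, -0.0006,  0.0001,  0.0009, -0.0002]), 'joint_torque': array([  0.0002, -58.2988,  29.3669,   6.942 ,  -0.0005,   0.0001]), 'position': array([ 0.2166, -0.6393,  0.2313]), 'orientation': array([[-0.9471, -0.321 , -0.    ],
       [-0.321 ,  0.9471,  0.    ],
       [ 0.    ,  0.    , -1.    ]]), 'ft_force': array([0.2759, 0.0667, 0.1495]), 'torque': array([-0.0257, -0.0215, -0.0129]), 'finger_gap': 0.08519579692171035}
(array([ 1, 14, 39, 93, 95, 43, 27, 18, 18,  9, 21, 18, 16, 43, 84, 71, 29]), array([0.14 , 0.142, 0.144, 0.146, 0.148, 0.15 , 0.152, 0.154, 0.156,
       0.158, 0.16 , 0.162, 0.164, 0.166, 0.168, 0.17 , 0.172, 0.174]))
ledge 1 272 [[-0.0815 -0.0586  0.0047  0.0594  0.0637]
 [ 0.0475  0.0485  0.0575  0.072   0.0766]]
ledge -1 50 [[-0.0816 -0.0615 -0.0489  0.0474  0.0577]
 [-0.0735 -0.073  -0.0562 -0.048  -0.048 ]]
guide 1 142 [[-0.0824 -0.0765  0.0108  0.0642  0.0656]
 [ 0.0473  0.0527  0.0654  0.0717  0.0747]]
guide -1 113 [[-0.082  -0.0757 -0.0006  0.0604  0.0644]
 [-0.0758 -0.0713 -0.0661 -0.0624 -0.062 ]]
(array([ 2,  2, 14, 24, 23, 24, 18, 14, 16, 12, 13, 17, 17, 29, 34, 37, 15]), array([0.14 , 0.142, 0.144, 0.146, 0.148, 0.15 , 0.152, 0.154, 0.156,
       0.158, 0.16 , 0.162, 0.164, 0.166, 0.168, 0.17 , 0.172, 0.174]))
ledge 1 49 [[-0.0741 -0.0713 -0.0409  0.0553  0.0605]
 [ 0.0413  0.0449  0.0527  0.0708  0.0713]]
ledge -1 66 [[-0.0784 -0.0714 -0.0059  0.0408  0.0453]
 [-0.0729 -0.0715 -0.0678 -0.0641 -0.0614]]
guide 1 62 [[-0.0774 -0.0742  0.0045  0.0607  0.0663]
 [ 0.0592  0.06    0.065   0.0707  0.0713]]
guide -1 84 [[-0.0783 -0.0753 -0.0065  0.0421  0.0462]
 [-0.0742 -0.0737 -0.0676 -0.061  -0.0586]]
```

Request:
play_rows(rows=[{"linear": [3.6,7,1],"rot": [0,0,14]},{"linear": [7.2,14,2],"rot": [0,0,28]},{"linear": [10.8,21,2],"rot": [0,0,42]},{"linear": [12.7,32.5,2],"rot": [0,0,71]},{"linear": [12.7,32.5,2],"rot": [0,0,71]},{"linear": [12.7,32.5,2],"rot": [0,0,71]},{"linear": [12.7,32.5,2],"rot": [0,0,71]},{"linear": [12.7,32.5,2],"rot": [0,0,71]},{"linear": [12.7,32.5,2],"rot": [0,0,71]},{"linear": [12.7,32.5,2],"rot": [0,0,71]}], grip=1)

```text
time: 2.23
position: [0.3446, -0.3114, 0.2522]
orientation: [[0.005, -1.0, 0.002], [-1.0, -0.005, -0.0], [0.0, -0.002, -1.0]]
ft_force: [0.2, -0.6, 0.0]
finger_gap: 0.0848
```

Request:
play_rows(rows=[{"linear": [12.9,32.9,-6],"rot": [0,0,71.2]},{"linear": [12.9,32.9,-6],"rot": [0,0,71.2]},{"linear": [12.9,32.9,-6],"rot": [0,0,71.2]},{"linear": [12.9,32.9,-6],"rot": [0,0,71.2]},{"linear": [12.9,32.9,-6],"rot": [0,0,71.2]},{"linear": [12.9,32.9,-6],"rot": [0,0,71.2]},{"linear": [12.9,32.9,-6],"rot": [0,0,71.2]},{"linear": [12.9,32.9,-6],"rot": [0,0,71.2]},{"linear": [12.9,32.9,-6],"rot": [0,0,71.2]},{"linear": [12.9,32.9,-6],"rot": [0,0,71.2]}])

```text
time: 3.07
position: [0.4741, 0.0185, 0.1905]
orientation: [[0.948, -0.318, -0.0], [-0.318, -0.948, -0.0], [-0.0, 0.0, -1.0]]
ft_force: [0.5, -0.3, 0.4]
finger_gap: 0.0853
```

Request:
play_rows(rows=[{"linear": [0,0,0],"rot": [0,0,0]},{"linear": [0,0,0],"rot": [0,0,0]},{"linear": [0,0,0],"rot": [0,0,0]}])

```text
time: 3.32
position: [0.4725, 0.0142, 0.1915]
orientation: [[0.944, -0.331, 0.0], [-0.331, -0.944, 0.0], [0.0, -0.0, -1.0]]
ft_force: [-0.2, -0.4, -0.7]
finger_gap: 0.0854
```

```bash
python3 - <<'E'
from fit import *
o=status.get_obs();print(o['joint_pos'],o['position'],np.rad2deg(np.arctan2(o['orientation'][1,1],o['orientation'][0,1])))
f=viewer.grab_frame('side');save(f,'side1.png')
E
```

```text
[ 0.448   0.0534 -0.4775  0.     -1.0396  0.7854] [0.4725 0.0142 0.1915] -109.33107891760334
```

Request:
play_rows(rows=[{"linear": [0,0.05,-4],"rot": [0,0,0]},{"linear": [0,0.05,-8],"rot": [0,0,0]},{"linear": [0,0.05,-11],"rot": [0,0,0]},{"linear": [0,0.05,-13],"rot": [0,0,0]},{"linear": [0,0.05,-14.5],"rot": [0,0,0]},{"linear": [0,0.05,-14.5],"rot": [0,0,0]},{"linear": [0,0.05,-14.5],"rot": [0,0,0]}])

```text
time: 3.95
position: [0.4724, 0.0144, 0.0463]
orientation: [[0.944, -0.329, -0.001], [-0.329, -0.944, -0.001], [-0.001, 0.001, -1.0]]
ft_force: [0.2, 0.2, 0.7]
finger_gap: 0.0852
```

Request:
play_rows(rows=[{"linear": [0,0,0],"rot": [0,0,0]},{"linear": [0,0,0],"rot": [0,0,0]},{"linear": [0,0,0],"rot": [0,0,0]},{"linear": [0,0,0],"rot": [0,0,0]},{"linear": [0,0,0],"rot": [0,0,0]},{"linear": [0,0,0],"rot": [0,0,0]},{"linear": [0,0,0],"rot": [0,0,0]},{"linear": [0,0,0],"rot": [0,0,0]}], grip=0)

```text
time: 4.62
position: [0.4729, 0.0154, 0.0467]
orientation: [[0.945, -0.327, 0.001], [-0.327, -0.945, 0.0], [0.0, -0.0, -1.0]]
ft_force: [-3.0, 1.0, 6.2]
finger_gap: 0.0088
```

Request:
play_rows(rows=[{"linear": [0,0,0.5],"rot": [0,0,0]},{"linear": [0,0,1.5],"rot": [0,0,0]},{"linear": [0,0,3.5],"rot": [0,0,0]},{"linear": [0,0,6],"rot": [0,0,0]},{"linear": [0,0,9],"rot": [0,0,0]},{"linear": [0,0,12],"rot": [0,0,0]},{"linear": [0,0,15],"rot": [0,0,0]},{"linear": [0,0,17],"rot": [0,0,0]},{"linear": [0,0,18],"rot": [0,0,0]},{"linear": [0,0,18],"rot": [0,0,0]}])

```text
time: 5.45
position: [0.4733, 0.0155, 0.228]
orientation: [[0.945, -0.327, 0.003], [-0.327, -0.945, 0.001], [0.002, -0.002, -1.0]]
ft_force: [0.6, 0.7, -3.7]
finger_gap: 0.0095
```

```bash
python3 - <<'E'
from fit import *
o=status.get_obs();print(o['position'],o['ft_force'],o['torque'],o['finger_gap'])
f=viewer.grab_frame('top');W=cloud(f);M=masks(f);z=W[...,2]
P=W[near(W,.487,.01,.13)&M['white']&(z>.19)&(z<.24)]
print(len(P),rect(P));A=np.c_[P[:,:2]-P[:,:2].mean(0),np.ones(len(P))]
c=np.linalg.lstsq(A,P[:,2],rcond=None)[0];print(c)
a=cv2.resize(f['image'][180:300,240:400],None,fx=4,fy=4,interpolation=cv2.INTER_CUBIC)
cv2.imwrite('pics/top2.png',a[...,::-1])
E
```

```text
[0.4733 0.0155 0.228 ] [ 0.5902  0.7042 -3.6924] [ 0.0561 -0.0874  0.0108] 0.009494569758976473
147 (array([465. , -39.1]), array([ 50.4, 166.8]), 54.74)
[-0.0712 -0.1393  0.2085]
```

View pics/top2.png

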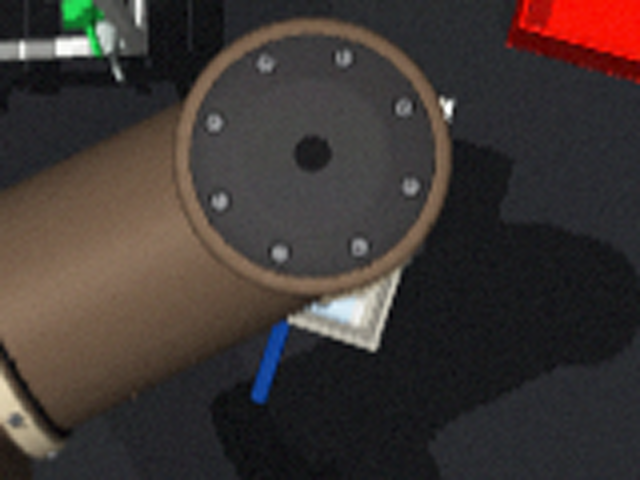

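Request:
play_rows(rows=[{"linear": [0.6,-0.5,0],"rot": [0,0,-2]},{"linear": [1.6,-1.3,0],"rot": [0,0,-6]},{"linear": [3,-2.4,0],"rot": [0,0,-11]},{"linear": [4.4,-3.5,0],"rot": [0,0,-17]},{"linear": [5.8,-4.6,0],"rot": [0,0,-23]},{"linear": [7.2,-5.8,0],"rot": [0,0,-29]},{"linear": [8.6,-7,0],"rot": [0,0,-35]},{"linear": [10,-8.1,0],"rot": [0,0,-41]},{"linear": [11.4,-9.2,0],"rot": [0,0,-47]},{"linear": [12.8,-10.3,0],"rot": [0,0,-53]}])

```text
time: 6.33
position: [0.6004, -0.0888, 0.2232]
orientation: [[0.301, -0.954, -0.005], [-0.954, -0.301, -0.0], [-0.001, 0.004, -1.0]]
ft_force: [-0.4, 0.4, -3.4]
finger_gap: 0.0093
```

Request:
play_rows(rows=[{"linear": [1.4,-1.1,0],"rot": [0,0,-6]},{"linear": [2.8,-2.2,0],"rot": [0,0,-12]},{"linear": [4.2,-3.4,0],"rot": [0,0,-18]},{"linear": [5.6,-4.5,0],"rot": [0,0,-23]},{"linear": [7,-5.6,0],"rot": [0,0,-28]},{"linear": [8.3,-6.6,0],"rot": [0,0,-32]},{"linear": [9,-7.2,0],"rot": [0,0,-34]},{"linear": [9.3,-7.5,0],"rot": [0,0,-34.8]},{"linear": [9.3,-7.5,0],"rot": [0,0,-34.8]},{"linear": [9.3,-7.5,0],"rot": [0,0,-34.8]}])

```text
time: 7.17
position: [0.6929, -0.1628, 0.2242]
orientation: [[-0.29, -0.957, -0.003], [-0.957, 0.29, 0.0], [0.001, 0.003, -1.0]]
ft_force: [0.3, 0.1, -4.0]
finger_gap: 0.0095
```

```bash
python3 - <<'E'
from fit import *
o=status.get_obs();print(o['joint_pos'],o['position'],o['ft_force'],np.rad2deg(np.arctan2(o['orientation'][1,1],o['orientation'][0,1])))
f=viewer.grab_frame('side')
a=cv2.resize(f['image'][150:340,260:500],None,fx=3,fy=3,interpolation=cv2.INTER_CUBIC)
cv2.imwrite('pics/side3.png',a[...,::-1])
E
```

```text
[ 0.0419  0.4246  0.0964 -0.0005 -1.2457 -0.336 ] [ 0.6929 -0.1628  0.2242] [ 0.3013  0.0939 -3.9792] 163.1355734750852
```

View pics/side3.png

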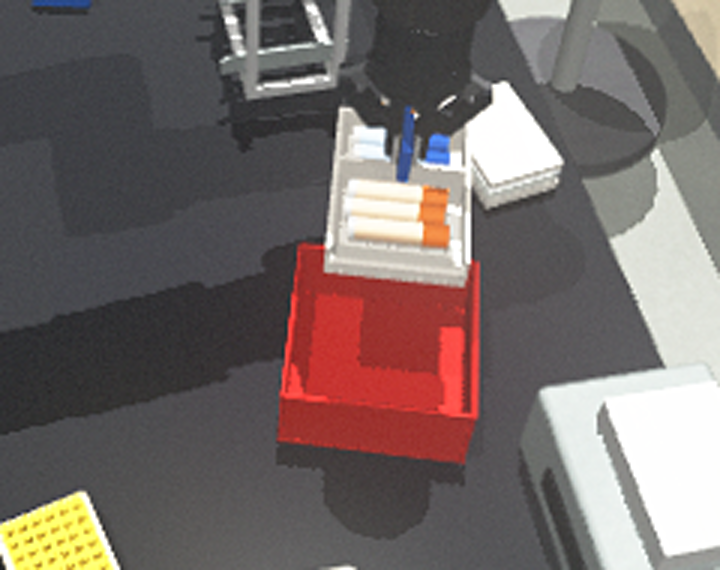

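Request:
play_rows(rows=[{"linear": [0,0.2,-0.2],"rot": [1.9,-0.6,0]},{"linear": [0.1,0.4,-0.4],"rot": [5.7,-1.8,0]},{"linear": [0.2,0.6,-0.6],"rot": [9.6,-2.9,0]},{"linear": [0.3,0.8,-0.8],"rot": [13.4,-4.1,0]},{"linear": [0.4,1,-1],"rot": [17.2,-5.3,0]},{"linear": [0.4,1.2,-1.2],"rot": [21,-6.4,0]},{"linear": [0.4,1.4,-1.4],"rot": [23.9,-7.3,0]},{"linear": [0.4,1.4,-1.6],"rot": [26.8,-8.2,0]},{"linear": [0.4,1.4,-1.8],"rot": [28.7,-8.8,0]},{"linear": [0.4,1.4,-2],"rot": [30.6,-9.3,0]}])

```text
time: 8.05
position: [0.6971, -0.1488, 0.2066]
orientation: [[-0.245, -0.957, 0.155], [-0.811, 0.29, 0.508], [-0.531, -0.001, -0.848]]
ft_force: [0.9, 0.4, -4.4]
finger_gap: 0.0091
```

```bash
python3 - <<'E'
from fit import *
o=status.get_obs();print(o['joint_pos'],o['position'],o['ft_force'],o['finger_gap']);print(o['orientation'])
E
```

```text
[-0.2621  0.4813  0.2466 -0.574  -1.3547  0.1001] [ 0.6971 -0.1488  0.2066] [ 0.866   0.3772 -4.4285] 0.009120759961160548
[[-0.2451 -0.9571  0.1547]
 [-0.8114  0.2898  0.5076]
 [-0.5307 -0.0011 -0.8476]]
```

Request:
play_rows(rows=[{"linear": [0,0,-0.1],"rot": [2.4,-0.7,0]},{"linear": [0,0,-0.2],"rot": [4.8,-1.5,0]},{"linear": [0,0,-0.3],"rot": [7.2,-2.2,0]},{"linear": [0,0,-0.4],"rot": [9.6,-2.9,0]},{"linear": [0,0,-0.5],"rot": [12,-3.6,0]},{"linear": [0,0,-0.5],"rot": [14.3,-4.4,0]},{"linear": [0,0,-0.5],"rot": [16.7,-5.1,0]},{"linear": [0,0,-0.5],"rot": [19.1,-5.8,0]},{"linear": [0,0,-0.5],"rot": [19.1,-5.8,0]},{"linear": [0,0,-0.5],"rot": [19.1,-5.8,0]}])

```text
time: 8.88
position: [0.6972, -0.1493, 0.2007]
orientation: [[-0.18, -0.957, 0.229], [-0.591, 0.291, 0.752], [-0.786, 0.0, -0.618]]
ft_force: [-0.4, 0.4, -2.8]
finger_gap: 0.0093
```

```bash
python3 - <<'E'
from fit import *
o=status.get_obs();print(o['joint_pos'],o['position'],o['ft_force'],o['finger_gap'])
f=viewer.grab_frame('side')
a=cv2.resize(f['image'][150:340,260:500],None,fx=3,fy=3,interpolation=cv2.INTER_CUBIC)
cv2.imwrite('pics/side4.png',a[...,::-1])
E
```

```text
[-0.4508  0.585   0.311  -0.891  -1.5211  0.3099] [ 0.6972 -0.1493  0.2007] [-0.3728  0.4219 -2.7921] 0.009346899030588869
```

View pics/side4.png

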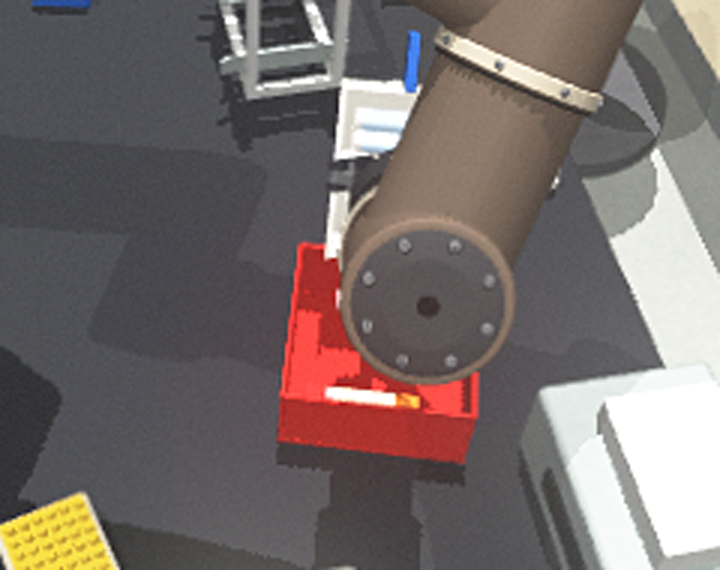

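Request:
play_rows(rows=[{"linear": [0,0,0],"rot": [1.9,-0.6,0]},{"linear": [0,0,0],"rot": [2.9,-0.9,0]},{"linear": [0,0,0],"rot": [2.9,-0.9,0]},{"linear": [0,0,0],"rot": [2.9,-0.9,0]},{"linear": [0,0,0],"rot": [2.9,-0.9,0]},{"linear": [0,0,0],"rot": [2.9,-0.9,0]},{"linear": [0,0,0],"rot": [2.9,-0.9,0]}])

```text
time: 9.52
position: [0.6978, -0.1486, 0.2017]
orientation: [[-0.166, -0.957, 0.238], [-0.55, 0.29, 0.783], [-0.819, -0.001, -0.574]]
ft_force: [0.7, -0.9, -3.1]
finger_gap: 0.0091
```

```bash
python3 - <<'E'
from fit import *
print(status.get_obs()['ft_force'])
for c in('side','top'):
    f=viewer.grab_frame(c);W=cloud(f);M=masks(f)
    n,L,S,C=cv2.connectedComponentsWithStats(M['orange'].astype(np.uint8))
    for i in range(1,n):
        if S[i,4]>3: print(c,'orange',C[i],S[i,4],np.nanmedian(W[L==i],0))
    for k in range(1): 
        for q in viewer.search_frame(c,'used0'): print(c,q['uv'],q['score'],W[int(q['uv'][1]),int(q['uv'][0])])
E
```

```text
[ 0.7259 -0.8695 -3.0962]
top orange [612.6887 111.9076] 6707 [ 0.9984 -1.228  -0.4021]
top orange [ 93.3616 127.6656] 2273 [0.798  0.6659 0.0868]
top orange [ 48.    120.875] 8 [0.8263 0.8016 0.0891]
top orange [ 46.6667 132.1667] 6 [0.7938 0.8016 0.0894]
top orange [ 96.7619 133.2381] 21 [0.7852 0.6501 0.0898]
top orange [107.2 133.6] 5 [0.7826 0.6209 0.0899]
top orange [ 47.2857 137.5714] 14 [0.7782 0.7976 0.0909]
top orange [318.8347 145.9958] 236 [0.7288 0.0087 0.0868]
top orange [102.5 136.8] 10 [0.7738 0.633  0.0884]
top orange [111.2 137.4] 5 [0.772  0.6064 0.0893]
top orange [ 90.5 139. ] 4 [0.7681 0.6675 0.0899]
top orange [418.15 167.05] 20 [ 0.6767 -0.2858  0.0229]
top orange [426.2703 167.3243] 37 [ 0.676  -0.3101  0.0226]
top orange [635.4673 240.3872] 749 [ 0.48   -1.4758 -0.6489]
top [414.6, 179.2] 0.52 [ 0.6435 -0.2737  0.0199]
top [215.4, 165.6] 0.31 [0.6683 0.2876 0.1507]
```

Request:
play_rows(rows=[{"linear": [0,0,0.5],"rot": [-2.9,0.9,0]},{"linear": [0,0,1],"rot": [-7.6,2.3,0]},{"linear": [0,0,1.5],"rot": [-13.4,4.1,0]},{"linear": [0,0,2],"rot": [-19.1,5.8,0]},{"linear": [0,0,2.4],"rot": [-24.9,7.6,0]},{"linear": [0,0,2.4],"rot": [-30.6,9.3,0]},{"linear": [0,0,2.4],"rot": [-36.3,11.1,0]},{"linear": [0,0,2.4],"rot": [-42,12.8,0]},{"linear": [0,0,2.4],"rot": [-47.8,14.6,0]},{"linear": [0,0,2.4],"rot": [-52.7,16.1,0]}])

```text
time: 10.55
position: [0.6981, -0.1476, 0.2266]
orientation: [[-0.29, -0.957, -0.001], [-0.957, 0.29, -0.006], [0.006, -0.001, -1.0]]
ft_force: [-0.3, -0.8, -2.5]
finger_gap: 0.0093
```

Request:
play_rows(rows=[{"linear": [0,1,0],"rot": [0,0,0]},{"linear": [0,1,0],"rot": [0,0,0]},{"linear": [0,1,0],"rot": [0,0,0]}])

```text
time: 10.8
position: [0.6974, -0.1375, 0.225]
orientation: [[-0.29, -0.957, -0.002], [-0.957, 0.29, 0.001], [-0.001, 0.002, -1.0]]
ft_force: [0.3, -0.7, -2.5]
finger_gap: 0.0092
```

```bash
python3 - <<'E'
from fit import *
o=status.get_obs();print(o['position'],o['orientation'],o['ft_force'],o['joint_pos'])
for c in('side','top'):
    f=viewer.grab_frame(c);W=cloud(f);M=masks(f)
    n,L,S,C=cv2.connectedComponentsWithStats(M['orange'].astype(np.uint8))
    for i in range(1,n):
        p=np.nanmedian(W[L==i],0)
        if S[i,4]>3 and np.hypot(p[0]-.68,p[1]+.2)<.2: print(c,'orange',C[i],S[i,4],p)
    if c=='side':
        a=cv2.resize(f['image'][150:340,260:500],None,fx=3,fy=3,interpolation=cv2.INTER_CUBIC)
        cv2.imwrite('pics/side5.png',a[...,::-1])
E
```

```text
[ 0.6974 -0.1375  0.225 ] [[-0.2898 -0.9571 -0.0018]
 [-0.9571  0.2898  0.0012]
 [-0.0006  0.0021 -1.    ]] [ 0.3015 -0.7233 -2.545 ] [ 0.0779  0.4219  0.0945 -0.0014 -1.2451 -0.3714]
side orange [397.2407 251.8889] 54 [ 0.7201 -0.182   0.0204]
side orange [395.5789 283.9474] 19 [ 0.6879 -0.2871  0.0236]
top orange [326.9189 143.8108] 37 [ 0.7385 -0.0144  0.0832]
top orange [417.7547 165.3585] 53 [ 0.6854 -0.2867  0.0207]
top orange [426.5849 166.4528] 53 [ 0.6815 -0.3136  0.0208]
```

View pics/side5.png

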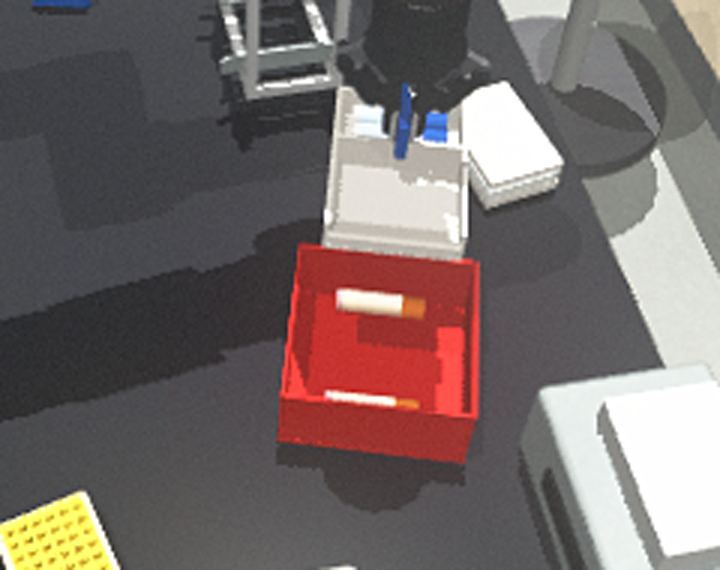

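Request:
play_rows(rows=[{"linear": [-0.4,0.3,0],"rot": [0,0,2]},{"linear": [-1.2,0.8,0],"rot": [0,0,7]},{"linear": [-2.2,1.5,0],"rot": [0,0,13]},{"linear": [-3.2,2.2,0],"rot": [0,0,19]},{"linear": [-4.2,2.9,0],"rot": [0,0,25]},{"linear": [-5.2,3.6,0],"rot": [0,0,31]},{"linear": [-6.2,4.2,0],"rot": [0,0,37]},{"linear": [-7.2,4.9,0],"rot": [0,0,43]},{"linear": [-8.2,5.6,0],"rot": [0,0,49]},{"linear": [-9.2,6.3,0],"rot": [0,0,55]}])

```text
time: 11.73
position: [0.6051, -0.0768, 0.2256]
orientation: [[0.619, -0.785, 0.001], [-0.785, -0.619, -0.001], [0.001, -0.0, -1.0]]
ft_force: [-0.4, 0.5, -2.8]
finger_gap: 0.0092
```

Request:
play_rows(rows=[{"linear": [-1,0.7,0],"rot": [0,0,6]},{"linear": [-2,1.4,0],"rot": [0,0,12]},{"linear": [-3,2.1,0],"rot": [0,0,18]},{"linear": [-4,2.8,0],"rot": [0,0,24]},{"linear": [-5,3.5,0],"rot": [0,0,30]},{"linear": [-6,4.2,0],"rot": [0,0,36]},{"linear": [-7,4.8,0],"rot": [0,0,42]},{"linear": [-7.7,5.2,0],"rot": [0,0,48]},{"linear": [-8,5.4,0],"rot": [0,0,52]},{"linear": [-8,5.4,0],"rot": [0,0,53.5]}])

```text
time: 12.57
position: [0.525, -0.0224, 0.226]
orientation: [[1.0, 0.03, 0.003], [0.03, -1.0, 0.001], [0.003, -0.001, -1.0]]
ft_force: [0.2, -0.3, -2.7]
finger_gap: 0.0095
```

Request:
play_rows(rows=[{"linear": [0,0,-1],"rot": [0,0,0]},{"linear": [0,0,-3],"rot": [0,0,0]},{"linear": [0,0,-6],"rot": [0,0,0]},{"linear": [0,0,-9],"rot": [0,0,0]},{"linear": [0,0,-12],"rot": [0,0,0]},{"linear": [0,0,-14],"rot": [0,0,0]},{"linear": [0,0,-15.5],"rot": [0,0,0]},{"linear": [0,0,-16.5],"rot": [0,0,0]},{"linear": [0,0,-16.9],"rot": [0,0,0]},{"linear": [0,0,-16.9],"rot": [0,0,0]}])

```text
time: 13.4
position: [0.5254, -0.0224, 0.0555]
orientation: [[1.0, 0.026, 0.001], [0.026, -1.0, -0.001], [0.001, 0.001, -1.0]]
ft_force: [-0.8, -1.4, -2.8]
finger_gap: 0.0093
```

Request:
play_rows(rows=[{"linear": [0,0,-0.3],"rot": [0,0,0]},{"linear": [0,0,-0.6],"rot": [0,0,0]},{"linear": [0,0,-0.8],"rot": [0,0,0]},{"linear": [0,0,-0.9],"rot": [0,0,0]},{"linear": [0,0,-0.9],"rot": [0,0,0]},{"linear": [0,0,-0.9],"rot": [0,0,0]}])

```text
time: 13.9
position: [0.5258, -0.0217, 0.0476]
orientation: [[1.0, 0.028, 0.003], [0.028, -1.0, -0.001], [0.003, 0.001, -1.0]]
ft_force: [0.6, -0.3, -2.8]
finger_gap: 0.0091
```

Request:
play_rows(rows=[{"linear": [0,0,0],"rot": [0,0,0]},{"linear": [0,0,0],"rot": [0,0,0]},{"linear": [0,0,0],"rot": [0,0,0]},{"linear": [0,0,0],"rot": [0,0,0]},{"linear": [0,0,0],"rot": [0,0,0]},{"linear": [0,0,0],"rot": [0,0,0]},{"linear": [0,0,0],"rot": [0,0,0]}], grip=1)

```text
time: 14.48
position: [0.5257, -0.0218, 0.0474]
orientation: [[1.0, 0.028, 0.002], [0.028, -1.0, -0.001], [0.002, 0.001, -1.0]]
ft_force: [-1.3, -0.1, 0.2]
finger_gap: 0.0853
```

Request:
play_rows(rows=[{"linear": [0,0,1.5],"rot": [0,0,0]},{"linear": [0,0,4],"rot": [0,0,0]},{"linear": [0,0,8],"rot": [0,0,0]},{"linear": [-1,0,9.5],"rot": [0,0,0]},{"linear": [-4,0.1,9.5],"rot": [0,0,0]},{"linear": [-7,0.2,9.5],"rot": [0,0,0]},{"linear": [-9.3,0.3,9.5],"rot": [0,0,0]},{"linear": [-9.3,0.3,9.5],"rot": [0,0,0]},{"linear": [-9.3,0.3,9.5],"rot": [0,0,0]}])

```text
time: 15.23
position: [0.432, -0.0187, 0.1429]
orientation: [[1.0, 0.029, 0.004], [0.029, -1.0, -0.0], [0.003, 0.001, -1.0]]
ft_force: [0.7, 0.3, 0.7]
finger_gap: 0.0857
```

```bash
python3 - <<'E'
from fit import *
o=status.get_obs();print(o['position'],o['joint_pos'],np.rad2deg(np.arctan2(o['orientation'][1,1],o['orientation'][0,1])))
for c in('top','side'):
    f=viewer.grab_frame(c);W=cloud(f);M=masks(f);z=W[...,2];m=near(W,.54,-.02,.12)
    P=W[m&(z>.028)&(z<.044)&M['white']];print(c,' traywall',len(P),rect(P),P[:,2].mean())
    for n,lo,hi in(('handle',.07,.1),('pull',.045,.066)):
        P=W[M['blue']&(z>lo)&(z<hi)&((near(W,.525,-.02,.05)) if n=='handle' else near(W,.43,-.02,.06))]
        if len(P)>4: print(' ',n,len(P),rect(P),np.median(P,0))
E
```

```text
[ 0.432  -0.0187  0.1429] [ 0.418   0.0325 -0.6276  0.0023 -0.9077  1.1802] -88.35211411005433
top  traywall 152 (array([555.8, -21.7]), array([126.3, 117.9]), 1.53) 0.035588325300109525
  handle 33 (array([534.8, -22.5]), array([ 8.5, 22.8]), 88.61) [ 0.5348 -0.0212  0.0797]
side  traywall 307 (array([541.7, -22.5]), array([159.4, 124.9]), 1.45) 0.03374615646961709
  handle 53 (array([527.8, -25.5]), array([39.9, 11.3]), 1.07) [ 0.527  -0.0265  0.079 ]
  pull 71 (array([436.5, -26.9]), array([45.7, 14.3]), 6.46) [ 0.4367 -0.0283  0.0534]
```

Request:
play_rows(rows=[{"linear": [0,-0.55,-2],"rot": [0,0,0]},{"linear": [0,-0.55,-5],"rot": [0,0,0]},{"linear": [0,-0.55,-8],"rot": [0,0,0]},{"linear": [0,-0.55,-10.5],"rot": [0,0,0]},{"linear": [0,-0.55,-12],"rot": [0,0,0]},{"linear": [0,-0.55,-12.6],"rot": [0,0,0]},{"linear": [0,-0.55,-12.6],"rot": [0,0,0]},{"linear": [0,-0.55,-12.6],"rot": [0,0,0]}])

```text
time: 16.0
position: [0.4333, -0.0242, 0.0164]
orientation: [[1.0, 0.028, 0.002], [0.028, -1.0, -0.001], [0.002, 0.001, -1.0]]
ft_force: [0.2, 0.1, -0.1]
finger_gap: 0.0857
```

Request:
play_rows(rows=[{"linear": [0,0,0],"rot": [0,0,0]},{"linear": [0,0,0],"rot": [0,0,0]},{"linear": [0,0,0],"rot": [0,0,0]},{"linear": [0,0,0],"rot": [0,0,0]},{"linear": [0,0,0],"rot": [0,0,0]},{"linear": [0,0,0],"rot": [0,0,0]},{"linear": [0,0,0],"rot": [0,0,0]},{"linear": [0,0,0],"rot": [0,0,0]},{"linear": [0,0,0],"rot": [0,0,0]}], grip=0)

```text
time: 16.75
position: [0.4328, -0.0242, 0.0167]
orientation: [[1.0, 0.028, 0.003], [0.028, -1.0, -0.001], [0.003, 0.001, -1.0]]
ft_force: [-2.0, 0.6, 5.9]
finger_gap: 0.0093
```

Request:
play_rows(rows=[{"linear": [0,0,0.5],"rot": [0,0,0]},{"linear": [0,0,1.5],"rot": [0,0,0]},{"linear": [0,0,3],"rot": [0,0,0]},{"linear": [0,0,5],"rot": [0,0,0]},{"linear": [0,0,7],"rot": [0,0,0]},{"linear": [0,0,9],"rot": [0,0,0]},{"linear": [0,0,11],"rot": [0,0,0]},{"linear": [0,0,13],"rot": [0,0,0]},{"linear": [0,0,14.5],"rot": [0,0,0]},{"linear": [0,0,15.5],"rot": [0,0,0]}])

```text
time: 17.58
position: [0.4325, -0.0243, 0.1729]
orientation: [[1.0, 0.028, 0.003], [0.028, -1.0, -0.0], [0.003, 0.001, -1.0]]
ft_force: [-0.5, 0.0, -3.1]
finger_gap: 0.0093
```

Request:
play_rows(rows=[{"linear": [0,0,0.5],"rot": [0,0,0]},{"linear": [0,0,0.5],"rot": [0,0,0]},{"linear": [0,0,0.5],"rot": [0,0,0]},{"linear": [0,0,0.5],"rot": [0,0,0]}])

```text
time: 17.92
position: [0.4319, -0.0245, 0.1753]
orientation: [[1.0, 0.028, 0.0], [0.028, -1.0, -0.001], [0.0, 0.001, -1.0]]
ft_force: [-0.4, -0.0, -3.4]
finger_gap: 0.0092
```

```bash
cat > meas.py <<'E'
from fit import *
o=status.get_obs();p=o['position'];print(p,o['ft_force'],o['torque'],np.rad2deg(np.arctan2(o['orientation'][1,1],o['orientation'][0,1])))
a=np.deg2rad(1.7);ex=np.array([np.cos(a),np.sin(a)]);cx=p[:2]+.108*ex
for c in('top','side'):
    f=viewer.grab_frame(c);W=cloud(f);M=masks(f);z=W[...,2];z0=p[2]-.017
    q=(W[...,:2]-cx)@np.array([[ex[0],-ex[1]],[ex[1],ex[0]]])
    m=(abs(q[...,1])<.075)&(q[...,0]>-.07)&(q[...,0]<.095)&M['white']&(z>z0-.03)&(z<z0+.06)
    w=m&(abs(abs(q[...,1])-.058)<.006)&(q[...,0]>-.07)&(q[...,0]<.06)
    for n,mm in(('wallL',w&(q[...,1]>0)),('wallR',w&(q[...,1]<0))):
        x=q[mm][:,0];zz=z[mm]-z0
        if len(x)<8: print(c,n,len(x));continue
        bins=np.arange(-.07,.065,.02);top=[(round(b+.01,3),round(float(np.percentile(zz[(x>=b)&(x<b+.02)],90)),4)) for b in bins if ((x>=b)&(x<b+.02)).sum()>2]
        print(c,n,len(x),top)
    P=W[m&(z>z0+.02)];print(c,rect(P))
    if c=='side':
        b=cv2.resize(f['image'][110:270,240:440],None,fx=3.5,fy=3.5,interpolation=cv2.INTER_CUBIC)
        import sys; cv2.imwrite('pics/%s.png'%sys.argv[1],b[...,::-1])
E
python3 meas.py side6
```

```text
[ 0.4319 -0.0245  0.1753] [-0.4148 -0.035  -3.4004] [-0.0138  0.2627 -0.0557] -88.41761246764884
top wallL 111 [(np.float64(-0.06), 0.0365), (np.float64(-0.04), 0.0359), (np.float64(-0.02), 0.0357), (np.float64(0.0), 0.0367), (np.float64(0.02), 0.036), (np.float64(0.04), 0.0354), (np.float64(0.06), 0.0337)]
top wallR 135 [(np.float64(-0.02), 0.0365), (np.float64(0.0), 0.0345), (np.float64(0.02), 0.0344), (np.float64(0.04), 0.0358), (np.float64(0.06), 0.0335)]
top (array([551.7, -22.1]), array([137.4, 118. ]), 1.6)
side wallL 225 [(np.float64(-0.06), 0.0329), (np.float64(-0.04), 0.0338), (np.float64(-0.02), 0.0367), (np.float64(0.0), 0.0355), (np.float64(0.02), 0.0343), (np.float64(0.04), 0.0333), (np.float64(0.06), 0.0336)]
side wallR 451 [(np.float64(-0.06), 0.0335), (np.float64(-0.04), 0.0323), (np.float64(-0.02), 0.0346), (np.float64(0.0), 0.0337), (np.float64(0.02), 0.0333), (np.float64(0.04), 0.0337), (np.float64(0.06), 0.033)]
side (array([546. , -22.5]), array([152.2, 124.3]), 1.84)
```

View pics/side6.png

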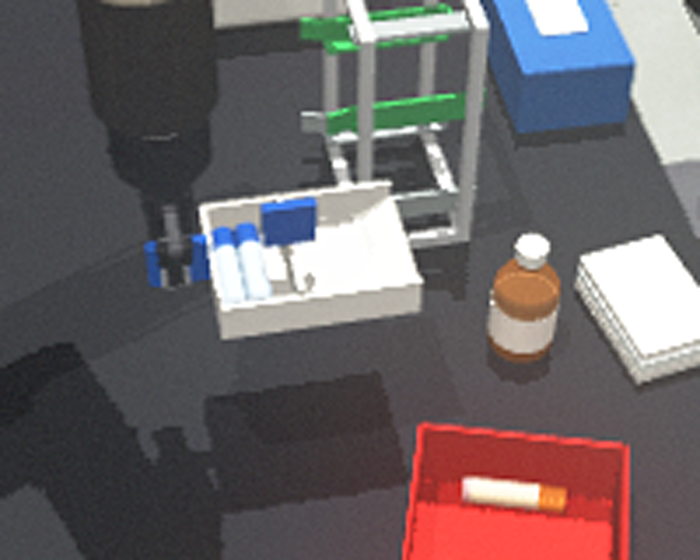

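Request:
play_rows(rows=[{"linear": [-0.7,0.3,0],"rot": [0,0,0]},{"linear": [-2,1,0],"rot": [0,0,0]},{"linear": [-3.8,2,0],"rot": [0,0,0]},{"linear": [-5,3.5,0],"rot": [0,0,0]},{"linear": [-5.4,5.5,0],"rot": [0,0,0]},{"linear": [-5.4,8,0],"rot": [0,0,0]},{"linear": [-5.4,10.5,0],"rot": [0,0,0]},{"linear": [-5.4,13,0],"rot": [0,0,0]},{"linear": [-5.4,15.5,0],"rot": [0,0,0]},{"linear": [-5.4,18,0],"rot": [0,0,0]}])

```text
time: 18.85
position: [0.3778, 0.1568, 0.1761]
orientation: [[1.0, 0.028, 0.002], [0.028, -1.0, -0.001], [0.002, 0.001, -1.0]]
ft_force: [0.6, -0.3, -3.1]
finger_gap: 0.0092
```

Request:
play_rows(rows=[{"linear": [0,2.5,0],"rot": [0,0,0]},{"linear": [0,4.5,0],"rot": [0,0,0]},{"linear": [0,5.8,0],"rot": [0,0,0]},{"linear": [0,6.3,0],"rot": [0,0,0]},{"linear": [0,6.3,0],"rot": [0,0,0]},{"linear": [0,6.3,0],"rot": [0,0,0]}])

```text
time: 19.35
position: [0.3782, 0.2181, 0.176]
orientation: [[1.0, 0.028, 0.001], [0.028, -1.0, -0.002], [0.001, 0.002, -1.0]]
ft_force: [0.5, -0.7, -2.6]
finger_gap: 0.0093
```

```bash
python3 meas.py side7; python3 - <<'E'
from fit import *
a=np.deg2rad(1.7);R=np.array([[np.cos(a),np.sin(a)],[-np.sin(a),np.cos(a)]])
for c in('top','side'):
    f=viewer.grab_frame(c);W=cloud(f);M=masks(f)
    P=W[near(W,.66,.22,.17)&M['green']&(W[...,2]>.163)&(W[...,2]<.178)];q=(P[:,:2]-[.666,.228])@R.T
    for s in(1,-1):
        k=q[(q[:,1]*s>0)&(q[:,0]>-.055)];
        if len(k)>10: print(c,s,len(k),np.percentile(k,[3,50,97],axis=0).T,np.rad2deg(np.polyfit(k[:,0],k[:,1],1)[0]))
E
```

```text
[0.3782 0.2181 0.176 ] [ 0.5146 -0.6764 -2.5968] [-0.049   0.2391 -0.0143] -88.39236445993637
top wallL 182 [(np.float64(-0.06), 0.0315), (np.float64(-0.04), 0.0357), (np.float64(-0.02), 0.0368), (np.float64(0.0), 0.0354), (np.float64(0.02), 0.0358), (np.float64(0.04), 0.0353), (np.float64(0.06), 0.0355)]
top wallR 130 [(np.float64(-0.06), 0.0373), (np.float64(-0.04), 0.0367), (np.float64(-0.02), 0.0403), (np.float64(0.0), 0.0355), (np.float64(0.02), 0.0371), (np.float64(0.04), 0.0355), (np.float64(0.06), 0.0357)]
top (array([492.3, 220.5]), array([151. , 120.2]), 0.82)
side wallL 160 [(np.float64(-0.06), 0.0348), (np.float64(-0.04), 0.0351), (np.float64(0.02), 0.0329), (np.float64(0.04), 0.0344), (np.float64(0.06), 0.0338)]
side wallR 377 [(np.float64(-0.06), 0.0346), (np.float64(-0.04), 0.0337), (np.float64(-0.02), 0.035), (np.float64(0.0), 0.033), (np.float64(0.02), 0.0339), (np.float64(0.04), 0.0329), (np.float64(0.06), 0.0346)]
side (array([492.1, 218.9]), array([151.8, 129.7]), 1.7)
top 1 119 [[-0.0505  0.0243  0.0644]
 [ 0.0506  0.0651  0.0686]] -3.91576093372913
top -1 96 [[-0.0522  0.0104  0.0604]
 [-0.0686 -0.0656 -0.0623]] -0.4121870814131663
side 1 44 [[-0.0429  0.0153  0.0614]
 [ 0.0604  0.0652  0.0703]] -0.3555160812979937
side -1 42 [[-0.0498  0.0023  0.0452]
 [-0.0713 -0.0666 -0.0596]] -0.5396224586550882
```

View pics/side7.png

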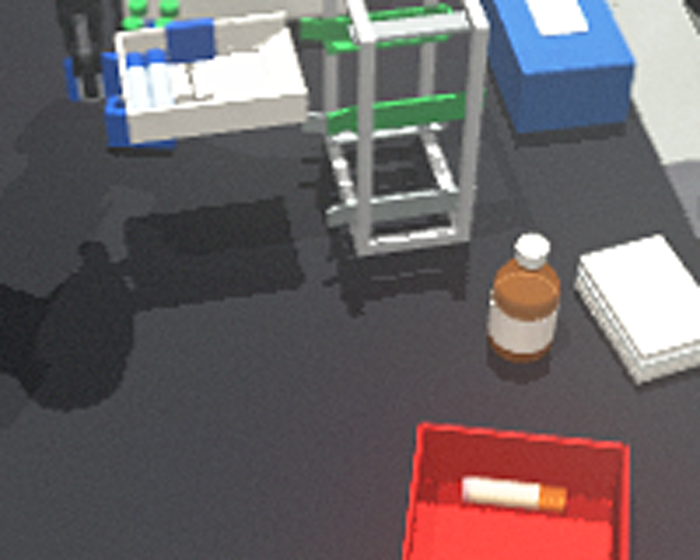

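Request:
play_rows(rows=[{"linear": [0,0.1,-0.4],"rot": [0,0,0]},{"linear": [0.5,0.12,-0.8],"rot": [0,0,0]},{"linear": [1.5,0.15,-0.8],"rot": [0,0,0]},{"linear": [2.7,0.18,-0.8],"rot": [0,0,0]},{"linear": [3.9,0.22,-0.8],"rot": [0,0,0]},{"linear": [5.1,0.25,-0.8],"rot": [0,0,0]},{"linear": [6.2,0.28,-0.8],"rot": [0,0,0]},{"linear": [7,0.3,-0.8],"rot": [0,0,0]},{"linear": [7,0.3,-0.8],"rot": [0,0,0]},{"linear": [7,0.3,-0.8],"rot": [0,0,0]}])

```text
time: 20.38
position: [0.449, 0.2214, 0.1679]
orientation: [[1.0, 0.027, 0.001], [0.027, -1.0, -0.002], [0.001, 0.002, -1.0]]
ft_force: [-0.0, -0.1, -2.7]
finger_gap: 0.0096
```

```bash
python3 meas.py side8
```

```text
[0.449  0.2214 0.1679] [-0.031  -0.1262 -2.7013] [-0.0269  0.2891  0.0384] -88.47061512798376
top wallL 135 [(np.float64(-0.02), 0.0374), (np.float64(0.0), 0.035), (np.float64(0.02), 0.0351), (np.float64(0.04), 0.035), (np.float64(0.06), 0.035)]
top wallR 115 [(np.float64(-0.06), 0.0347), (np.float64(-0.04), 0.0358), (np.float64(-0.02), 0.0372), (np.float64(0.0), 0.036), (np.float64(0.02), 0.0355), (np.float64(0.04), 0.0356), (np.float64(0.06), 0.0358)]
top (array([568.9, 222.9]), array([124.3, 154.9]), 88.6)
side wallL 164 [(np.float64(-0.06), 0.034), (np.float64(-0.04), 0.0355), (np.float64(0.02), 0.0326), (np.float64(0.04), 0.0331), (np.float64(0.06), 0.0346)]
side wallR 340 [(np.float64(-0.06), 0.0333), (np.float64(-0.04), 0.0331), (np.float64(-0.02), 0.0338), (np.float64(0.0), 0.0336), (np.float64(0.02), 0.035), (np.float64(0.04), 0.034), (np.float64(0.06), 0.0355)]
side (array([561.8, 228.5]), array([151.5, 138.4]), 3.57)
```

View pics/side8.png

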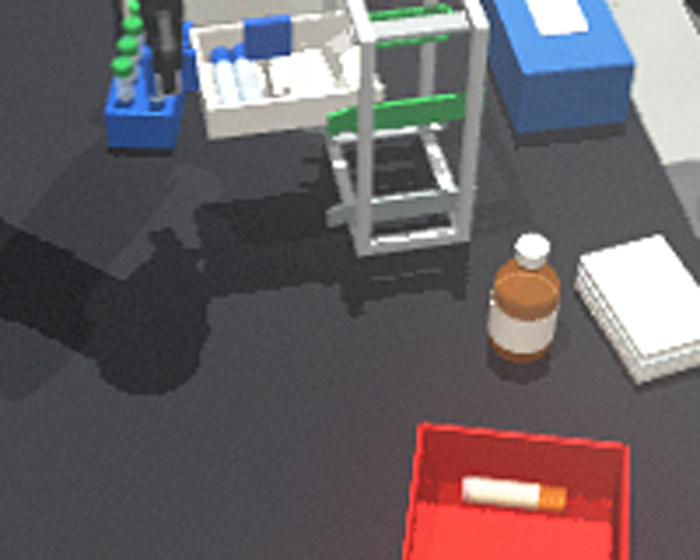

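Request:
play_rows(rows=[{"linear": [0.5,0.01,0],"rot": [0,0,0]},{"linear": [1.5,0.04,0],"rot": [0,0,0]},{"linear": [2.7,0.08,0],"rot": [0,0,0]},{"linear": [3.9,0.11,0],"rot": [0,0,0]},{"linear": [5.1,0.15,0],"rot": [0,0,0]},{"linear": [6.2,0.18,0],"rot": [0,0,0]},{"linear": [7,0.2,0],"rot": [0,0,0]},{"linear": [7,0.2,0],"rot": [0,0,0]},{"linear": [7,0.2,0],"rot": [0,0,0]}])

```text
time: 21.23
position: [0.519, 0.2234, 0.1677]
orientation: [[1.0, 0.027, 0.001], [0.027, -1.0, -0.002], [0.001, 0.002, -1.0]]
ft_force: [-0.3, -0.1, -2.4]
finger_gap: 0.0093
```

Request:
play_rows(rows=[{"linear": [0,0,-0.1],"rot": [0,0,0]},{"linear": [0,0,-0.2],"rot": [0,0,0]},{"linear": [0,0,-0.3],"rot": [0,0,0]},{"linear": [0,0,-0.3],"rot": [0,0,0]},{"linear": [0,0,-0.3],"rot": [0,0,0]}])

```text
time: 21.65
position: [0.5185, 0.2238, 0.1655]
orientation: [[1.0, 0.028, 0.002], [0.028, -1.0, -0.001], [0.002, 0.001, -1.0]]
ft_force: [0.2, 0.5, -2.9]
finger_gap: 0.0092
```

Request:
play_rows(rows=[{"linear": [0.3,0.01,0],"rot": [0,0,0]},{"linear": [0.7,0.02,0],"rot": [0,0,0]},{"linear": [1.1,0.03,0],"rot": [0,0,0]},{"linear": [1.4,0.04,0],"rot": [0,0,0]},{"linear": [1.6,0.05,0],"rot": [0,0,0]},{"linear": [1.7,0.05,0],"rot": [0,0,0]},{"linear": [1.7,0.05,0],"rot": [0,0,0]}])

```text
time: 22.23
position: [0.5358, 0.2243, 0.1652]
orientation: [[1.0, 0.028, 0.002], [0.028, -1.0, -0.001], [0.002, 0.001, -1.0]]
ft_force: [-1.3, 0.3, -1.6]
finger_gap: 0.0093
```

Request:
play_rows(rows=[{"linear": [0,0,-0.05],"rot": [0,0,0]},{"linear": [0,0,-0.1],"rot": [0,0,0]},{"linear": [0.05,0,-0.1],"rot": [0,0,0]},{"linear": [0.1,0,-0.1],"rot": [0,0,0]},{"linear": [0.15,0,-0.1],"rot": [0,0,0]},{"linear": [0.15,0,-0.1],"rot": [0,0,0]}])

```text
time: 22.73
position: [0.536, 0.2242, 0.1648]
orientation: [[1.0, 0.028, 0.001], [0.028, -1.0, -0.001], [0.001, 0.001, -1.0]]
ft_force: [-8.6, 0.4, 6.4]
finger_gap: 0.0093
```

Request:
play_rows(rows=[{"linear": [0.1,0,0],"rot": [0,0,0]},{"linear": [0.2,0,0],"rot": [0,0,0]},{"linear": [0.2,0,0],"rot": [0,0,0]},{"linear": [0.2,0,0],"rot": [0,0,0]}])

```text
time: 23.07
position: [0.5363, 0.2241, 0.1648]
orientation: [[1.0, 0.028, -0.002], [0.028, -1.0, -0.001], [-0.002, 0.001, -1.0]]
ft_force: [-19.8, 1.7, 12.3]
finger_gap: 0.0091
```

```bash
python3 meas.py side9
```

```text
[0.5363 0.2241 0.1648] [-19.7516   1.6662  12.2643] [0.8619 6.0436 0.0004] -88.38986103840233
top wallL 65 [(np.float64(0.02), 0.0356), (np.float64(0.04), 0.0374), (np.float64(0.06), 0.0356)]
top wallR 40 [(np.float64(-0.06), 0.0362), (np.float64(-0.04), 0.0373), (np.float64(-0.02), 0.0378)]
top (array([651.3, 225.2]), array([149. , 132.5]), 0.23)
side wallL 110 [(np.float64(-0.06), 0.0342), (np.float64(-0.04), 0.0344), (np.float64(-0.02), 0.0344), (np.float64(0.02), 0.0354), (np.float64(0.04), 0.0364), (np.float64(0.06), 0.0375)]
side wallR 172 [(np.float64(-0.06), 0.0345), (np.float64(-0.04), 0.0358), (np.float64(-0.02), 0.0326), (np.float64(0.0), 0.038), (np.float64(0.02), 0.0356), (np.float64(0.04), 0.036), (np.float64(0.06), 0.0348)]
side (array([650.2, 232. ]), array([148.9, 156.7]), 87.77)
```

Request:
play_rows(rows=[{"linear": [-0.1,0,0],"rot": [0,0,0]},{"linear": [-0.25,0,0],"rot": [0,0,0]},{"linear": [-0.25,0,0],"rot": [0,0,0]}])

```text
time: 23.42
position: [0.536, 0.2243, 0.1649]
orientation: [[1.0, 0.028, 0.002], [0.028, -1.0, -0.001], [0.002, 0.001, -1.0]]
ft_force: [-7.4, 0.6, 6.6]
finger_gap: 0.0094
```

Request:
play_rows(rows=[{"linear": [0,0,0],"rot": [0,0,0]},{"linear": [0,0,0],"rot": [0,0,0]},{"linear": [0,0,0],"rot": [0,0,0]},{"linear": [0,0,0],"rot": [0,0,0]},{"linear": [0,0,0],"rot": [0,0,0]},{"linear": [0,0,0],"rot": [0,0,0]},{"linear": [0,0,0],"rot": [0,0,0]},{"linear": [0,0,0],"rot": [0,0,0]}], grip=1)

```text
time: 24.08
position: [0.5367, 0.2242, 0.1643]
orientation: [[1.0, 0.028, 0.002], [0.028, -1.0, -0.001], [0.002, 0.001, -1.0]]
ft_force: [-0.6, 0.4, 0.4]
finger_gap: 0.0854
```

Request:
play_rows(rows=[{"linear": [-0.2,0,1],"rot": [0,0,0]},{"linear": [-0.4,0,3],"rot": [0,0,0]},{"linear": [-0.6,0,5],"rot": [0,0,0]},{"linear": [-1.5,0,8],"rot": [0,0,0]},{"linear": [-4,0,11],"rot": [0,0,0]},{"linear": [-7,-2,13],"rot": [0,0,0]},{"linear": [-9,-5,14],"rot": [0,0,0]},{"linear": [-9,-9,14],"rot": [0,0,0]},{"linear": [-9,-12,14],"rot": [0,0,0]},{"linear": [-9,-14,14],"rot": [0,0,0]}])

```text
time: 24.92
position: [0.4457, 0.0822, 0.3061]
orientation: [[1.0, 0.028, 0.005], [0.028, -1.0, 0.0], [0.005, -0.0, -1.0]]
ft_force: [0.8, 0.2, -0.7]
finger_gap: 0.0856
```

```bash
python3 - <<'E'
from fit import *
o=status.get_obs();print(o['position'],o['ft_force'],o['finger_gap'])
a=np.deg2rad(1.7);R=np.array([[np.cos(a),np.sin(a)],[-np.sin(a),np.cos(a)]])
for c in('top','side'):
    f=viewer.grab_frame(c);W=cloud(f);M=masks(f);z=W[...,2]
    m=near(W,.645,.2265,.15)
    for n,lo,hi in(('handle',.218,.24),('pull',.194,.212)):
        P=W[m&M['blue']&(z>lo)&(z<hi)]
        if len(P)>4: print(c,n,len(P),rect(P),np.median(P,0),'rack frame',(np.median(P,0)[:2]-[.666,.2275])@R.T)
    P=W[m&M['white']&(z>.173)&(z<.192)];q=(P[:,:2]-[.666,.2275])@R.T
    k=q[abs(q[:,1])<.05];print(c,'front wall x min',np.percentile(k[:,0],[1,5,20]),'z',np.median(P[:,2]))
    n,L,S,C=cv2.connectedComponentsWithStats(M['orange'].astype(np.uint8))
    for i in range(1,n):
        p=np.nanmedian(W[L==i],0)
        if S[i,4]>3 and np.hypot(p[0]-.68,p[1]+.25)<.15: print(c,'orange',S[i,4],p)
    if c=='side':
        b=cv2.resize(f['image'][60:310,230:480],None,fx=2.4,fy=2.4,interpolation=cv2.INTER_CUBIC);cv2.imwrite('pics/side10.png',b[...,::-1])
E
```

```text
[0.4457 0.0822 0.3061] [ 0.8158  0.1644 -0.6597] 0.08555332489954227
top handle 44 (array([628.7, 224.5]), array([42.9,  7.2]), 1.78) [0.6365 0.2245 0.2277] rack frame [-0.0296 -0.0021]
top pull 44 (array([595.6, 223.5]), array([  8., 102.]), 89.71) [0.5604 0.2223 0.2034] rack frame [-0.1057 -0.002 ]
top front wall x min [-0.1023 -0.102  -0.101 ] z 0.1813598444126936
top orange 38 [ 0.7188 -0.1801  0.0221]
top orange 53 [ 0.6855 -0.2865  0.0209]
top orange 55 [ 0.6816 -0.3133  0.0214]
side handle 25 (array([630.9, 223.8]), array([ 8.9, 38.9]), 89.76) [0.6408 0.2236 0.2275] rack frame [-0.0253 -0.0032]
side pull 69 (array([566.8, 223.3]), array([100.6,  18.4]), 3.97) [0.5426 0.2199 0.2015] rack frame [-0.1235 -0.0039]
side front wall x min [-0.101  -0.1008 -0.1002] z 0.18052705306247235
side orange 54 [ 0.7201 -0.1832  0.0207]
side orange 4 [ 0.6973 -0.2872  0.0224]
side orange 6 [ 0.6666 -0.3192  0.0792]
```

View pics/side10.png

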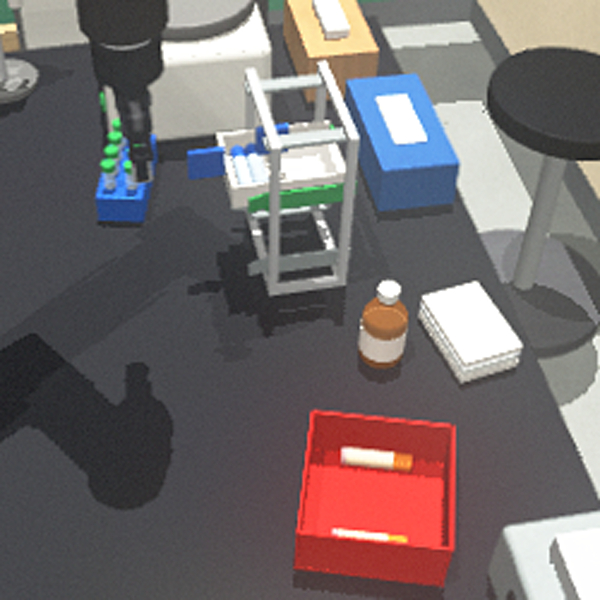

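```bash
python3 -c "
from workcell import close_job
print(close_job())"
```

```text
the job is handed in; nothing more can be done
None
```

I did the whole job and handed it in at about 25 s of robot time; no verdict was reported.

**What I did**
- I picked the tray up by its top handle and tipped it about 55° over the bin, so the three used tubes rolled out.
- I set the tray flat on the bench, let go, and took it again by the front pull.
- I slid it onto the green rails until the force rose to about 20 N against the stops. Then I let go and drew the arm clear.

**Last checks**
- **Used tubes:** the top camera shows three orange caps in the bin. The side camera clearly showed only two, because the near wall hides most of the third.
- **Fresh tubes:** both blue-capped tubes are still in the front bay.
- **Tray along the rails:** about 1–2 mm from the home point I worked out from the images.
- **Tray across the rails:** the top view puts it about 2 mm off centre and the side view 3–4 mm, against the 8 mm allowed. The two cameras disagree slightly here.
- **Tray height and heading:** it sits at the rail height of about 0.148 m, and the handle heading (1.8°, top view) is close to the rack's 1.7°.
- **Arm and surroundings:** the gripper is open and touching nothing. The bottle, stand and rack look unmoved in the last picture. The tip box was out of that frame, and I took no before-and-after measurement of the bystanders.

I viewed 10 pictures, which was the full budget.

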